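# Load a tooth-carving practice plate into the spring holder

## Task

Draw the pink practice plate with the model teeth out of its pigeonhole, lay it flat on the bench and let go, so that you can take it again by the middle of its long sides. Then load it, teeth up and either way round, into the spring holder: push one end under the lip of one jaw against its spring, lower the other end past the opposite lip, and let the springs centre it, lying level with both ends under the lips. Leave the jar, the wax carver and the remote control alone.

Things in the scene. Friction and masses are not known exactly. Their poses are not given: they have to be found in the camera images.
- plate: Pink acrylic plate 130 (its x) x 56 (y) x 10 mm, 0.16 kg, four ivory model teeth in a row along the middle of its top (x -33 to +33 mm, 11 mm wide, up to 12 mm above the top). Origin: centre of the underside; z up; both ends alike. Starts level in the rack, in line with it, underside 32 mm above the bench, one end sticking out of the mouth by about 36 mm.
- rack: Fixed grey cabinet 100 deep (x) x 80 wide (y) x 67 mm tall. One pigeonhole with a clear plastic roof, open only at the front (-x face, at x = -47.5 mm): floor 32 mm above the bench, 62 mm wide, 30 mm high, 95 mm deep. The plate must be drawn out level along the rack's -x by 95 mm or more. Origin: centre of the underside, on the bench.
- holder: Fixed spring board holder: aluminium bar 190 (its x) x 46 (y) mm whose flat top, 25 mm above the bench, is the bed (the plate overhangs it 5 mm each side). Two equal dark steel sprung jaws face each other along x; together they centre the plate, each pressed back about 3 mm. The middle 64 mm between the jaws' ears is free for fingers. Origin: centre of the underside, on the bench; z up.
- jaw_p (a joint): Jaw on the holder's +x side; value: outward travel in m, 0 unloaded, 0.018 at the stop; 2 N at 0 plus 500 N/m. Unloaded groove bottom (upright face) at x = +62 mm. A lip reaches 6 mm inwards over the groove, underside 14, top 18 mm above the bed. Two ears, as tall, reach 30 mm inwards beside the plate, inner faces at y = +-30.5, outer +-36.5 mm.
- jaw_n (a joint): Equal mirrored jaw on the holder's -x side (groove bottom at x = -62 mm unloaded, travels to -x). For the plate's second end to pass its lip, the first jaw must be pushed back 12 mm or more (13 to 16 is good); while entering, the plate must be tilted about 10 to 14 degrees, second end up, to be above the second lip and still fit the first groove.
- jar: Bystander: small amber jar, 44 mm across, 50 mm tall. Origin: centre of the underside.
- carver: Bystander: slim steel wax carver, 180 mm long, 9 mm thick, a small flat blade at each end, lying along its x. Origin: middle, on its underside.
- remote: Bystander: black remote control, 130 x 42 x 18 mm, lying along its x. Origin: centre of the underside. (The bench between rack and holder, on the grey printed mat in front of the robot, around x = 0.5, y = 0, is clear for laying the plate down.)
Things that resemble listed ones, but are neither listed nor needed, are in the scene too. Of the things that look like the plate, the largest one is meant.

How it is judged:
On the way, in this order (a step that is already met when the one before it is completed fails the run):
1. the plate lies flat on the bench, let go, out of the rack (height (world z) of plate below 0.006 m and angle between plate's own z axis and vertical below 0.06 rad and contact force between the fingers and plate below 0.05 N and linear speed of plate below 0.03 m/s), for 0.1 s.
2. one jaw of the holder is pushed back by 9 mm or more, with the plate against it (((value of joint jaw_p above 0.009 m and contact force between plate and jaw_p above 1 N) or (value of joint jaw_n above 0.009 m and contact force between plate and jaw_n above 1 N))), for 0.05 s.
At the end, for the whole second after the job is handed in: Plate let go, at rest, teeth up, level with both ends under the lips (underside 23 to 29.5 mm above the bench, tilt under 0.05 rad), in line with the holder (0.08 rad, 4.5 mm sideways), its centre within 2.5 mm of the holder's middle along x, both jaws pressed back more than 1 mm (x of plate in the frame of holder between -0.0025 and 0.0025 m and y of plate in the frame of holder between -0.0045 and 0.0045 m and z of plate in the frame of holder between 0.023 and 0.0295 m and angle between plate's own z axis and vertical below 0.05 rad and angle between the x axis of plate and the x axis of holder, either way round below 0.08 rad and value of joint each of jaw_p, jaw_n above 0.001 m and linear speed of plate below 0.01 m/s); the robot touches nothing.
It fails at once if the jar, the wax carver or the remote control is shifted by more than 20 mm (distance of any of jar, carver, remote from where it was at the start of the episode above 0.02 m).
It also fails if it takes over 64 s, if anything falls off the work surface, if the arm or the gripper's body presses on something with over 40 N, if the wrist force passes 120 N, or if a joint passes its speed limit or range.

## Robot

A 6-joint arm with a two-finger parallel gripper is mounted at the origin on the work surface. World frame = base frame: x ahead of the robot, y to its left, z up, the work surface at z = 0. Lengths are in m, angles in rad, forces in N, time in s.
With the tool pointing down it reaches from about 0.4 to 0.825 m from the base axis. Payload 7 kg.
Tool frame: the origin (TCP) lies at the very end of the fingers, on their centre line; the grasp point (between the pads) lies 19 mm behind it; z points along the fingers, y is the direction in which the jaws open and shut (so a half turn about z gives the same grasp; the last joint's range is limited). The gripper opens to 85 mm and grips with 20 to 120 N. Pads are 22 mm wide; open, the fingers measure 114 mm over their backs; the gripper's body (76 mm by 85 mm) begins 54 mm behind the grasp point. The pads swing forward as they close: fully open they stand 13 mm farther back than shut.
Start: joints at [1.607, 0.359, 0.012, 0, -1.224, -0.288], TCP at [0.168, 0.654, 0.231] pointing down, gripper open.
Joint ranges: [-3.07, 3.07], [-1.43, 2.12], [-1.02, 1.25], [-3.03, 1.67], [-3.05, -0], [-3.03, 3.03]. Speed limits (rad/s): [2.39, 2.39, 3.01, 3.14, 3.14, 3.14].

## Interface

Orientations are given as a 3x3 rotation matrix whose columns are the frame's x, y, z axes.
In Python, from bench import * gives the robot as it stands.
- The arm moves only by the shell command python3 -m pendant 'ROWS'. ROWS is JSON, a list of rows, each a list of 3 entries, a list of its own where there are three numbers: the closure, from 0 (fully open) to 1 (shut), then the shift along the tool's x, y, z in m, then the turn, a rotation vector about the tool's x, y, z in rad. A call has 1 to 8 rows; each row is the pose to reach, as a shift and turn from the pose commanded when the call began, along the tool's axes at that moment; what a row does not reach only later rows make up. A row lasts 1/8 s, in which the tool goes at most 62.5 mm and 10.7 degrees, less where a joint would pass 70% of its speed; a pose out of reach is approached as far as the arm can. A call with a gripper value outside its range is refused whole. The fingers move at their own pace and stop on an object; the grip force is fixed at half the most. Time passes only in rows, so rows that repeat a pose let the fingers close. It gives the time, the measured TCP pose, the force and the opening at its end, in the units of the state.
- state(): the state, without advancing time (a new reading comes with each control period).
- get_image(name): name is "side" or "top" or "wrist"; returns the picture (480x640x3 uint8, red, green, blue); there is no depth.
- calibration(name): a dict with "fx", "fy", "cx", "cy" (pixels), "eye" and "attitude" of the camera in the world; the wrist camera has in their place "mount" (4x4, takes a point from camera to tool coordinates, whose origin is the TCP and whose axes are the flange's). Camera axes: x right, y down, z forward; pixel columns grow to the right and rows downward; lengths in m; the calibration is good to about 2 mm. A picture is of the moment at which its call begins: read the wrist's pose just before it. calibration takes no time and is no camera call.
- close_job(): hands the job in, once; it reports no verdict.
The state is a dict: "t": time; "q": joint angles; "joint_vel": joint speeds; "tau": joint torques, N m; "eef_pos": TCP position; "tool_rot": TCP orientation; "ft_force": force on the tool from outside, world axes, zero at the start; "wrist_torque": the same for the moment, N m; "opening": finger opening in m.
Only numpy, scipy, OpenCV 4.12 (cv2) and the standard library are available. Lean on these libraries where they do the work, as an engineer would, in place of code of your own. Each camera call takes 0.05 s, during which the arm holds its last target. There are 200 camera calls.

## Working session

There is one attempt and no reset: what is moved stays moved. The work goes in short steps, Python scripts to look and compute and a shell command to move; the robot and the scene stay as the last step left them, time stands still between calls to the robot, and variables do not carry over. Pictures are saved under pics/ and viewed, about 8 in all and at most 12, crops included, and the job is handed in when it is done.

```bash
ls; mkdir -p pics
python3 - <<'E'
from bench import *
import cv2,numpy as np
s=state();print(s)
for n in ["top","side"]:
    c=calibration(n);print(n,c)
    cv2.imwrite(f"pics/{n}0.png",get_image(n)[:,:,::-1])
print(calibration("wrist"))
E
```

```text
pics
{'t': 0.0, 'q': array([ 1.60709580e+00,  3.59384516e-01,  1.10323898e-02, -3.49419194e-04,
       -1.22407317e+00, -2.88108605e-01]), 'joint_vel': array([ 0.0001894 , -0.00073682, -0.00154701, -0.00153447, -0.00061584,
        0.00029124]), 'tau': array([ 2.77009622e-04, -5.83328784e+01,  2.93433291e+01,  6.93715721e+00,
       -5.87425078e-03,  5.45438553e-06]), 'eef_pos': array([0.16808114, 0.65323543, 0.23035381]), 'tool_rot': array([[ 9.68433612e-01, -2.49271474e-01, -2.69292396e-04],
       [-2.49271575e-01, -9.68432235e-01, -1.63979722e-03],
       [ 1.47963232e-04,  1.65516168e-03, -9.99998619e-01]]), 'ft_force': array([-0.26464329, -0.54814555, -0.64770905]), 'wrist_torque': array([ 0.05641426, -0.00167314, -0.01122184]), 'opening': 0.08518306813005844}
top {'fx': 564.0854611766408, 'fy': 564.0854611766408, 'cx': 318.067241725278, 'cy': 240.31801267814978, 'eye': array([ 0.52462617, -0.01271454,  1.28855712]), 'attitude': array([[ 0.00917371, -0.9962143 ,  0.08644606],
       [-0.99992004, -0.00838654,  0.00946471],
       [-0.0087039 , -0.08652597, -0.99621157]])}
side {'fx': 435.6306302033925, 'fy': 435.6306302033925, 'cx': 321.992910392325, 'cy': 238.9417205484585, 'eye': array([ 0.35778172, -0.59658942,  0.80991428]), 'attitude': array([[ 0.91424488, -0.31011205,  0.2607428 ],
       [-0.40514785, -0.69435078,  0.59475391],
       [-0.00339339, -0.64939011, -0.76044788]])}
{'fx': 360.45365797951825, 'fy': 360.45365797951825, 'cx': 320.0576231791599, 'cy': 239.8192024492025, 'mount': array([[-6.12808826e-04, -9.50500063e-01, -3.10723760e-01,
         7.84170762e-02],
       [ 9.99999122e-01, -2.17378665e-04, -1.30723783e-03,
        -4.60856086e-04],
       [ 1.17498492e-03, -3.10724288e-01,  9.50499362e-01,
        -1.42789065e-01],
       [ 0.00000000e+00,  0.00000000e+00,  0.00000000e+00,
         1.00000000e+00]])}
```

View pics/top0.png

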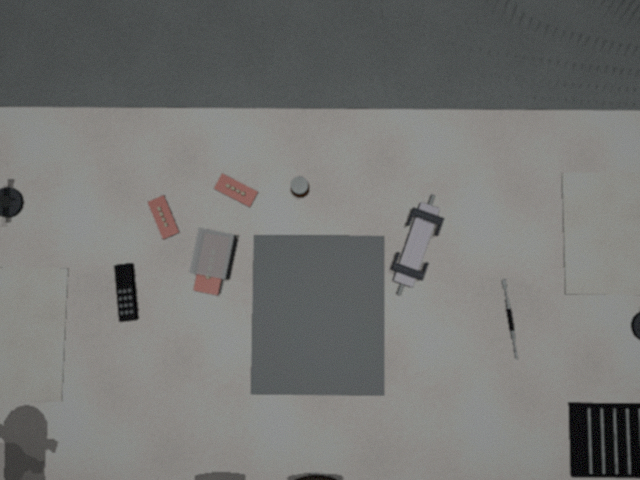

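View pics/side0.png

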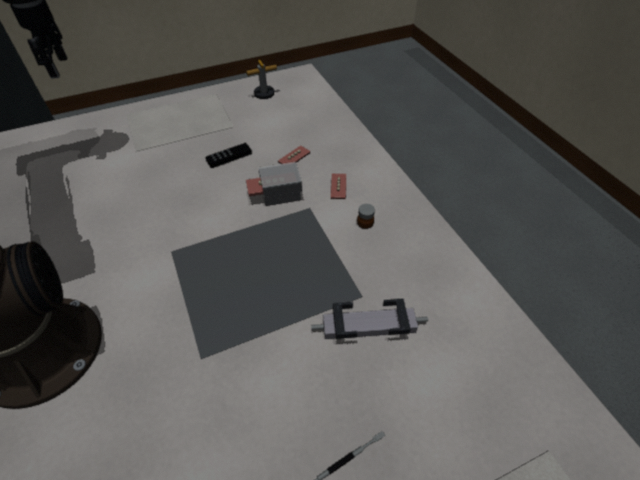

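The top view has the rack at about (214,255), with a pink plate sticking out of its mouth at (208,285). The holder is at (417,243), the jar at (300,187), the remote at (125,292) and the carver at (510,318). There are three pink candidates: loose ones at (236,190) and (164,217), each about 40 px long, and the one in the rack at (208,285). The racked one fits the description. I'll confirm it in an enlarged crop and measure the corners.

```bash
cat > h.py <<'E'
from bench import *
import cv2,numpy as np
from scipy.spatial.transform import Rotation as R
def cam(n,s=None):
    c=calibration(n);K=np.array([[c['fx'],0,c['cx']],[0,c['fy'],c['cy']],[0,0,1]])
    if n!='wrist': return K,np.array(c['eye']),np.array(c['attitude'])
    s=s or state();T=np.array(s['tool_rot']);m=np.array(c['mount'])
    return K,np.array(s['eef_pos'])+T@m[:3,3],T@m[:3,:3]
def ray(C,uv):
    K,e,A=C;d=A@np.linalg.solve(K,np.array([uv[0],uv[1],1.]));return e,d/np.linalg.norm(d)
def onz(C,uv,z):
    e,d=ray(C,uv);return e+d*(z-e[2])/d[2]
def proj(C,p):
    K,e,A=C;q=(A.T@(np.atleast_2d(p)-e).T);q=K@q;return (q[:2]/q[2]).T
def tri(rays):
    M=np.zeros((3,3));b=np.zeros(3)
    for e,d in rays:
        P=np.eye(3)-np.outer(d,d);M+=P;b+=P@e
    return np.linalg.solve(M,b)
E
python3 - <<'E'
from h import *
i=cv2.imread('pics/top0.png');j=cv2.imread('pics/side0.png')
f=lambda im,u,v,w,h:cv2.convertScaleAbs(cv2.resize(im[v:v+h,u:u+w],(400,300),interpolation=cv2.INTER_CUBIC),alpha=1.3)
cv2.imwrite('pics/crop1.png',np.vstack([np.hstack([f(i,140,160,200,150)[:, :],f(i,370,185,100,75+45)[:,:]*1]) if 0 else np.hstack([f(i,150,165,160,120+20-20),f(i,350,180,160,120)]),np.hstack([f(j,230,130,120,90),f(j,305,285,128,96)])]))
C=cam('top')
for n,uv,z in [('mouth plate end',(206,294),.042),('rack c',(214,255),.067),('holder',(417,243),.025),('jar',(300,187),.05),('remote',(125,292),.018),('carver',(510,318),0),('dec1',(236,190),.01),('dec2',(164,217),.01)]:print(n,onz(C,uv,z).round(3))
E
```

```text
mouth plate end [0.512 0.245 0.042]
rack c [0.597 0.225 0.067]
holder [ 0.63  -0.223  0.025]
jar [0.751 0.04  0.05 ]
remote [0.515 0.433 0.018]
carver [ 0.464 -0.436  0.   ]
dec1 [0.75  0.189 0.01 ]
dec2 [0.686 0.353 0.01 ]
```

View pics/crop1.png

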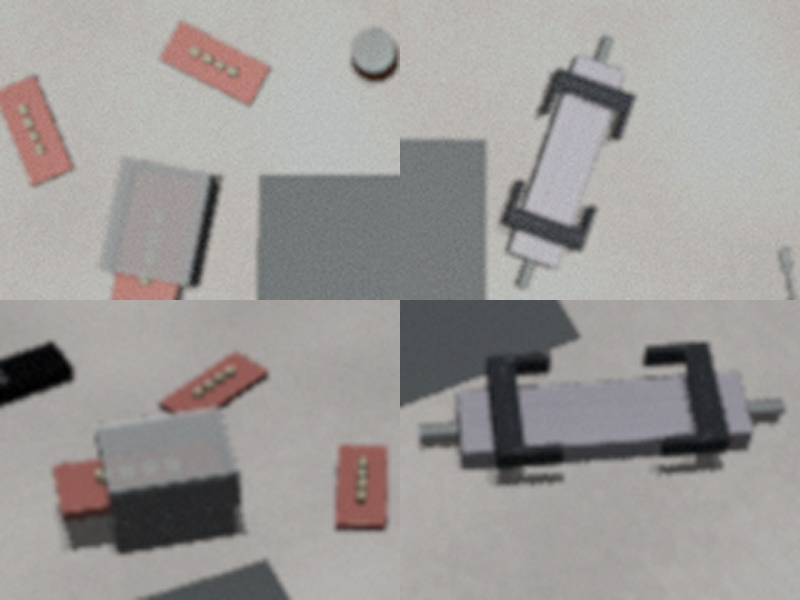

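The crop confirms it: the racked plate is visible through the clear roof and is wider than both loose ones, so it is the one meant. The rack and holder yaws are roughly -0.17 and -0.33 rad. Next I move the wrist camera over the rack.

```bash
python3 -m pendant '[[0,[0.405,0.307,-0.02],[0,0,0]],[0,[0.405,0.307,-0.02],[0,0,0]],[0,[0.405,0.307,-0.02],[0,0,0]],[0,[0.405,0.307,-0.02],[0,0,0]],[0,[0.405,0.307,-0.02],[0,0,0]],[0,[0.405,0.307,-0.02],[0,0,0]],[0,[0.405,0.307,-0.02],[0,0,0]],[0,[0.405,0.307,-0.02],[0,0,0]]]'
python3 -m pendant '[[0,[0.0,0.0,0.0],[0,0,0]],[0,[0,0,0],[0,0,0]],[0,[0,0,0],[0,0,0]]]'
python3 - <<'E'
from h import *
s=state();print(s['eef_pos'],s['tool_rot'].round(3))
i=get_image('wrist')[:,:,::-1];cv2.imwrite('pics/w1.png',cv2.convertScaleAbs(i,alpha=1.3))
np.savez('w1.npz',p=s['eef_pos'],r=s['tool_rot'])
E
```

```text
t: 1.1
eef_pos: [0.4794, 0.2604, 0.251]
tool_rot: [[0.969, -0.249, -0.0], [-0.249, -0.969, 0.0], [-0.0, -0.0, -1.0]]
ft_force: [0.6, 0.4, 0.0]
opening: 0.0852
t: 1.48
eef_pos: [0.478, 0.263, 0.2508]
tool_rot: [[0.969, -0.248, -0.0], [-0.248, -0.969, -0.0], [-0.0, 0.0, -1.0]]
ft_force: [-0.7, 0.2, -0.5]
opening: 0.0855
[0.47796331 0.26303546 0.25077455] [[ 0.969 -0.248 -0.   ]
 [-0.248 -0.969 -0.   ]
 [-0.     0.    -1.   ]]
```

View pics/w1.png

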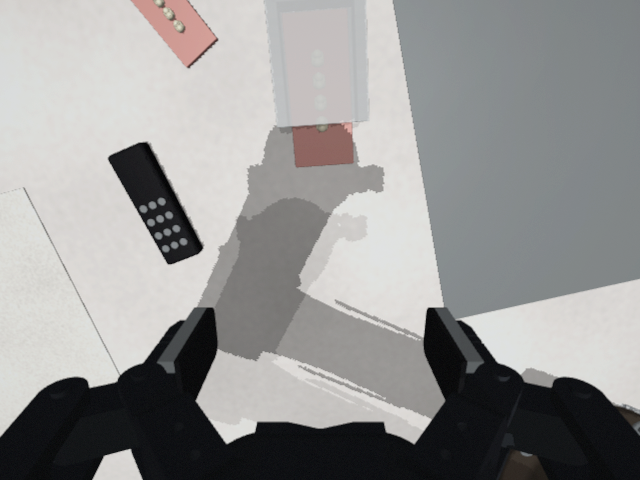

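The wrist view shows the plate end protruding at (296..353,165) and the rack's roof edge at about (276,128)-(369,121). The remote is at (155,200). I'll take a second wrist position for triangulation.

```bash
python3 -m pendant '[[0,[0.055,0,0.04],[0,0,0]],[0,[0.055,0,0.04],[0,0,0]],[0,[0.055,0,0.04],[0,0,0]],[0,[0.055,0,0.04],[0,0,0]]]'
python3 - <<'E'
from h import *
s=state();print(s['eef_pos'])
i=get_image('wrist')[:,:,::-1];cv2.imwrite('pics/w2.png',cv2.convertScaleAbs(i,alpha=1.3))
np.savez('w2.npz',p=s['eef_pos'],r=s['tool_rot'])
cs=[]
for k in (1,2):
    im=cv2.imread(f'pics/w{k}.png');d=np.load(f'w{k}.npz');C=cam('wrist',dict(eef_pos=d['p'],tool_rot=d['r']))
    b,g,r=[im[...,n].astype(int) for n in range(3)]
    m=((r-b>35)&(r<215)&(r-g>35)).astype(np.uint8)
    n,l,st,ce=cv2.connectedComponentsWithStats(m)
    for q in range(1,n):
        if st[q,4]>600:print(k,q,st[q],ce[q].round(1))
    cs.append((C,l,st,ce,m))
E
```

```text
t: 2.02
eef_pos: [0.5315, 0.2494, 0.212]
tool_rot: [[0.969, -0.248, 0.001], [-0.248, -0.969, 0.001], [0.001, -0.001, -1.0]]
ft_force: [-0.8, 0.6, 0.7]
opening: 0.0855
[0.53147518 0.2493852  0.21201018]
1 1 [ 131    0   86   67 2600] [178.6  27.8]
1 2 [ 293  123   60   44 2119] [322.9 145.7]
2 1 [ 101    4  110  123 4715] [152.8  63.6]
2 6 [ 292  195   64   35 1268] [330.9 209.2]
```

View pics/w2.png

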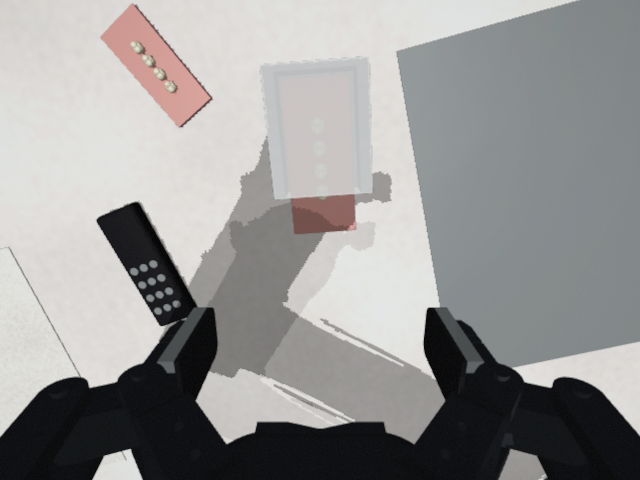

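Run:
```python
from h import *
seeds={1:[(296,166),(353,163),(276,127),(368,121)],2:[(294,233),(356,230),(275,199),(372,192),(261,67),(369,58)]}
Cs={};P={}
for k in (1,2):
    im=cv2.cvtColor(cv2.imread(f'pics/w{k}.png'),cv2.COLOR_BGR2GRAY);d=np.load(f'w{k}.npz');Cs[k]=cam('wrist',dict(eef_pos=d['p'],tool_rot=d['r']))
    p=np.array(seeds[k],np.float32).reshape(-1,1,2);P[k]=cv2.cornerSubPix(im,p.copy(),(5,5),(-1,-1),(3,50,.01)).reshape(-1,2)
    print(P[k].round(1).tolist())
for n in range(4): print('tri',tri([ray(Cs[k],P[k][n]) for k in (1,2)]).round(4))
for k in (1,2):
    a,b=[onz(Cs[k],P[k][n],.042) for n in (0,1)];v=b-a;print(k,'plate end',((a+b)/2).round(4),np.hypot(*v[:2]).round(4),'yaw',np.arctan2(v[0],-v[1]).round(3))
    c=[onz(Cs[k],u,.067) for u in P[k][2:]];print('rack',np.round(c,4).tolist())
```

```text
[[295.6000061035156, 167.10000610351562], [357.0, 163.60000610351562], [273.79998779296875, 126.0], [367.79998779296875, 120.30000305175781]]
[[293.79998779296875, 233.39999389648438], [356.0, 230.0], [274.5, 198.8000030517578], [372.0, 192.0], [260.6000061035156, 64.9000015258789], [367.1000061035156, 56.79999923706055]]
tri [0.5197 0.2781 0.0389]
tri [0.5086 0.2209 0.0395]
tri [0.5604 0.2824 0.0688]
tri [0.5451 0.2038 0.0648]
1 plate end [0.5142 0.2485 0.042 ] 0.0591 yaw -0.194
rack [[0.5608, 0.284, 0.067], [0.5452, 0.2043, 0.067]]
2 plate end [0.5152 0.2502 0.042 ] 0.0565 yaw -0.194
rack [[0.5597, 0.2813, 0.067], [0.5455, 0.2037, 0.067], [0.6567, 0.2629, 0.067], [0.6426, 0.1869, 0.067]]
```

Triangulated plate-end height is 0.039 (text 0.042) and rack-roof height 0.067. Both agree to within the calibration error. Yaw is -0.187, so I descend on the end.

```bash
python3 -m pendant '[[0,[0.001,0.003,0.03],[0,0,-0.063]],[0,[0.001,0.003,0.08],[0,0,-0.063]],[0,[0.001,0.003,0.13],[0,0,-0.063]],[0,[0.001,0.003,0.17],[0,0,-0.063]],[0,[0.001,0.003,0.194],[0,0,-0.063]],[0,[0.001,0.003,0.194],[0,0,-0.063]]]'
python3 - <<'E'
from h import *
a=get_image('side')[:,:,::-1];w=get_image('wrist')[:,:,::-1]
a=cv2.resize(a[120:240,200:360],(640,480),interpolation=cv2.INTER_CUBIC)
cv2.imwrite('pics/v3.png',cv2.convertScaleAbs(np.hstack([cv2.resize(a,(400,300)),cv2.resize(w,(400,300))]),alpha=1.3))
E
```

```text
t: 2.82
eef_pos: [0.531, 0.2452, 0.0162]
tool_rot: [[0.982, -0.187, -0.002], [-0.187, -0.982, -0.002], [-0.001, 0.002, -1.0]]
ft_force: [-0.1, 0.2, 0.4]
opening: 0.0856
```

View pics/v3.png

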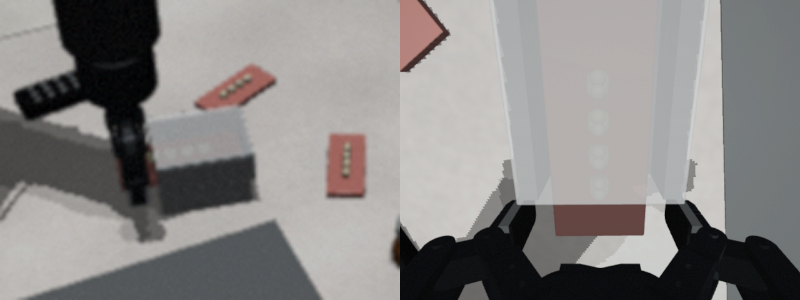

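The wrist view shows the plate end centred (columns 553-645 of the crop, midpoint 599), with a finger on each side in front of the mouth. Now I close.

```bash
python3 -m pendant '[[1,[0,0,0],[0,0,0]],[1,[0,0,0],[0,0,0]],[1,[0,0,0],[0,0,0]],[1,[0,0,0],[0,0,0]],[1,[0,0,0],[0,0,0]]]'
python3 -m pendant '[[1,[0,0,-0.001],[0,0,0]],[1,[-0.01,0,-0.001],[0,0,0]],[1,[-0.03,0,-0.001],[0,0,0]],[1,[-0.03,0,-0.001],[0,0,0]]]'
```

```text
t: 3.55
eef_pos: [0.5327, 0.246, 0.0187]
tool_rot: [[0.982, -0.187, 0.002], [-0.187, -0.982, 0.002], [0.002, -0.002, -1.0]]
ft_force: [-3.1, 0.8, 6.8]
opening: 0.0547
t: 4.05
eef_pos: [0.5006, 0.251, 0.0182]
tool_rot: [[0.982, -0.187, -0.001], [-0.187, -0.982, -0.0], [-0.001, 0.0, -1.0]]
ft_force: [-4.0, 0.0, 4.7]
opening: 0.055
```

```bash
python3 -m pendant '[[1,[-0.01,0,-0.001],[0,0,0]],[1,[-0.04,0,-0.001],[0,0,0]],[1,[-0.07,0,-0.001],[0,0,0]],[1,[-0.09,0,-0.001],[0,0,0]],[1,[-0.09,0,-0.001],[0,0,0]]]'
python3 - <<'E'
from h import *
w=get_image('wrist')[:,:,::-1];a=get_image('side')[:,:,::-1];a=a[120:240,180:340]
cv2.imwrite('pics/v4.png',cv2.convertScaleAbs(np.hstack([cv2.resize(a,(400,300)),cv2.resize(w,(400,300))]),alpha=1.3))
E
```

```text
t: 4.68
eef_pos: [0.4124, 0.2672, 0.0186]
tool_rot: [[0.982, -0.187, -0.001], [-0.187, -0.982, -0.001], [-0.001, 0.002, -1.0]]
ft_force: [1.1, -0.7, -1.6]
opening: 0.0546
```

View pics/v4.png

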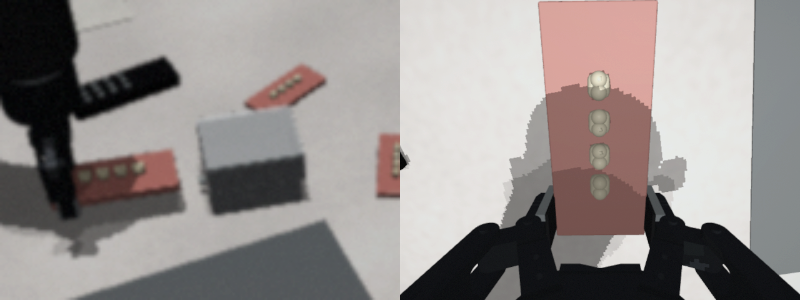

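The plate is out and free: wrist force z is -1.6 N, which matches its weight, and it hangs level. I take it over the mat.

```bash
python3 -m pendant '[[1,[0,0.05,-0.01],[0,0,0]],[1,[0,0.10,-0.01],[0,0,0]],[1,[0.03,0.15,-0.01],[0,0,0]],[1,[0.06,0.2,-0.01],[0,0,0]],[1,[0.07,0.22,-0.005],[0,0,0]],[1,[0.07,0.22,0.01],[0,0,0]],[1,[0.07,0.22,0.014],[0,0,0]],[1,[0.07,0.22,0.014],[0,0,0]]]'
python3 -m pendant '[[1,[0,0,0],[0,-0.05,0]],[1,[0,0,0],[0,-0.1,0]],[1,[0,0,0],[0,-0.1,0]]]'
```

```text
t: 5.78
eef_pos: [0.4417, 0.0385, 0.0047]
tool_rot: [[0.982, -0.188, -0.001], [-0.188, -0.982, -0.001], [-0.001, 0.001, -1.0]]
ft_force: [0.6, 0.0, -2.3]
opening: 0.0549
t: 6.15
eef_pos: [0.4431, 0.0393, 0.0053]
tool_rot: [[0.977, -0.188, -0.097], [-0.187, -0.982, 0.019], [-0.098, -0.001, -0.995]]
ft_force: [-0.4, -0.4, -1.3]
opening: 0.0548
```

```bash
python3 -m pendant '[[1,[0,0,0.002],[0,-0.03,0]],[1,[0,0,0.004],[0,-0.05,0]],[1,[0,0,0.004],[0,-0.05,0]]]'
python3 -m pendant '[[1,[0,0,0.002],[0,0,0]],[1,[0,0,0.003],[0,0,0]],[1,[0,0,0.003],[0,0,0]]]'
```

```text
t: 6.52
eef_pos: [0.4412, 0.0388, 0.0009]
tool_rot: [[0.971, -0.188, -0.148], [-0.186, -0.982, 0.028], [-0.15, 0.0, -0.989]]
ft_force: [-3.7, 2.2, 3.9]
opening: 0.0547
t: 6.9
eef_pos: [0.4408, 0.0389, -0.0019]
tool_rot: [[0.971, -0.187, -0.146], [-0.185, -0.982, 0.028], [-0.149, -0.0, -0.989]]
ft_force: [-3.3, 1.6, 5.3]
opening: 0.0544
```

```bash
python3 -m pendant '[[1,[0,0,0.003],[0,0.03,0]],[1,[0,0,0.003],[0,0.03,0]],[0,[0,0,0.003],[0,0.03,0]],[0,[0,0,0.003],[0,0.03,0]],[0,[0,0,0.003],[0,0.03,0]],[0,[0,0,0.003],[0,0.03,0]]]'
python3 -m pendant '[[0,[0,0,-0.03],[0,0.121,0]],[0,[0,0,-0.10],[0,0.121,0]],[0,[0,0,-0.14],[0,0.121,0]],[0,[0,0,-0.17],[0,0.121,0]],[0,[0,0,-0.17],[0,0.121,0]]]'
python3 - <<'E'
from h import *
s=state();print(s['eef_pos'],s['tool_rot'].round(3),s['opening'])
w=get_image('wrist')[:,:,::-1];a=get_image('top')[:,:,::-1];cv2.imwrite('pics/top5.png',a);cv2.imwrite('pics/w5.png',w)
np.savez('w5.npz',p=s['eef_pos'],r=s['tool_rot'])
a=a[165:315,300:500]
cv2.imwrite('pics/v5.png',cv2.convertScaleAbs(np.hstack([cv2.resize(a,(400,300),interpolation=cv2.INTER_CUBIC),cv2.resize(w,(400,300))]),alpha=1.3))
E
```

```text
t: 7.65
eef_pos: [0.4404, 0.0388, -0.0052]
tool_rot: [[0.975, -0.188, -0.118], [-0.186, -0.982, 0.022], [-0.12, 0.0, -0.993]]
ft_force: [-0.2, 0.7, -0.3]
opening: 0.0853
t: 8.28
eef_pos: [0.4619, 0.0357, 0.1662]
tool_rot: [[0.982, -0.188, 0.006], [-0.188, -0.982, 0.002], [0.005, -0.003, -1.0]]
ft_force: [-0.5, 0.5, -0.5]
opening: 0.0856
[0.46194191 0.03566432 0.16623186] [[ 0.982 -0.188  0.006]
 [-0.188 -0.982  0.002]
 [ 0.005 -0.003 -1.   ]] 0.08560575908397548
```

View pics/v5.png

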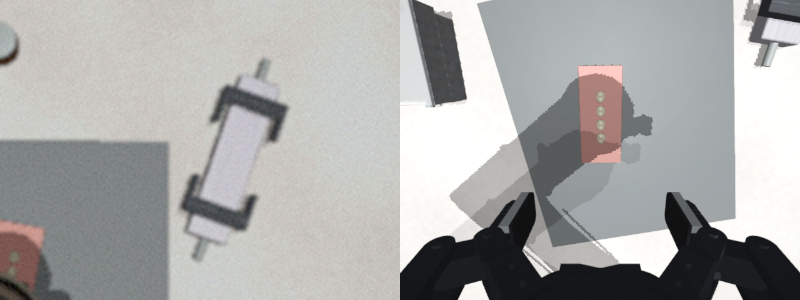

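The plate lies flat on the mat, with its top at (579..622, 65..163) in the right crop. Next I measure it and move the wrist over to the holder.

```bash
cat > pl.py <<'E'
from h import *
def plate(im,C,z):
    b,g,r=[im[...,n].astype(int) for n in range(3)]
    m=((r>g*1.2)&(r-g>15)).astype(np.uint8);m=cv2.morphologyEx(m,cv2.MORPH_CLOSE,np.ones((13,13)))
    cs=max(cv2.findContours(m,cv2.RETR_EXTERNAL,cv2.CHAIN_APPROX_NONE)[0],key=cv2.contourArea)
    w=np.array([onz(C,u,z)[:2] for u in cs[:,0,:]]);r=cv2.minAreaRect((w*1000).astype(np.float32))
    bx=cv2.boxPoints(r);e=sorted([(np.linalg.norm(bx[1]-bx[0]),tuple(bx[1]-bx[0])),(np.linalg.norm(bx[2]-bx[1]),tuple(bx[2]-bx[1]))])
    v=np.array(e[1][1]);v=v*np.sign(v[0]);return r[0],e[1][0],e[0][0],np.arctan2(v[1],v[0])
E
python3 - <<'E'
from pl import *
d=np.load('w5.npz');C=cam('wrist',dict(eef_pos=d['p'],tool_rot=d['r']))
print(plate(cv2.imread('pics/w5.png'),C,.01))
E
python3 -m pendant '[[0,[0.16,0.20,-0.08],[0,0,0.14]],[0,[0.16,0.20,-0.08],[0,0,0.14]],[0,[0.16,0.20,-0.08],[0,0,0.14]],[0,[0.16,0.20,-0.08],[0,0,0.14]],[0,[0.16,0.20,-0.08],[0,0,0.14]],[0,[0.16,0.20,-0.08],[0,0,0.14]],[0,[0.16,0.20,-0.08],[0,0,0.14]]]'
python3 - <<'E'
from h import *
s=state();print(s['eef_pos'],s['tool_rot'].round(3))
w=get_image('wrist')[:,:,::-1];cv2.imwrite('pics/w6.png',cv2.convertScaleAbs(w,alpha=1.2))
np.savez('w6.npz',p=s['eef_pos'],r=s['tool_rot'])
E
```

```text
((489.62158203125, 31.26940155029297), np.float32(129.08679), np.float32(55.9974), np.float32(-0.17978843))
t: 9.25
eef_pos: [0.579, -0.1905, 0.2426]
tool_rot: [[0.947, -0.323, -0.001], [-0.323, -0.947, 0.0], [-0.001, 0.0, -1.0]]
ft_force: [-0.5, 0.3, -0.2]
opening: 0.0852
[ 0.57898115 -0.19045548  0.24261992] [[ 0.947 -0.323 -0.001]
 [-0.323 -0.947  0.   ]
 [-0.001  0.    -1.   ]]
```

View pics/w6.png

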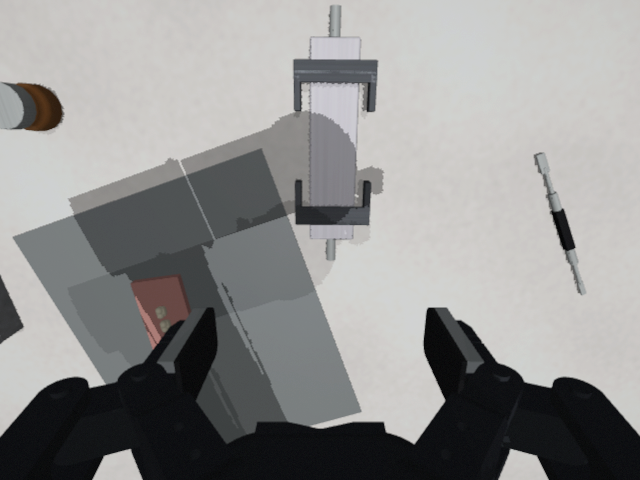

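The wrist view shows the holder. Its bar corners are at (311,38), (360,38), (311,238) and (352,238). The upper jaw's ear tips are at row 110 and the lower jaw's at row 180. The carver, at (560,220), is clear of it. I'll fit the holder pose by projecting the model.

Run:
```python
from h import *
from scipy.optimize import least_squares
d=np.load('w6.npz');C=cam('wrist',dict(eef_pos=d['p'],tool_rot=d['r']))
g=cv2.cvtColor(cv2.imread('pics/w6.png'),cv2.COLOR_BGR2GRAY)
M=[((95,23,25),(311,38)),((95,-23,25),(360,38)),((-95,23,25),(311,238)),((-95,-23,25),(352,238)),
((32,36.5,43),(294,110)),((32,-36.5,43),(376,110)),((-32,36.5,43),(295,180)),((-32,-36.5,43),(370,180)),((-56,29,43),(305,206)),((-56,-29,43),(360,206))]
X=np.array([m[0] for m in M])/1000;U=np.array([m[1] for m in M],float)
p=cv2.cornerSubPix(g,U.astype(np.float32).reshape(-1,1,2),(4,4),(-1,-1),(3,50,.01)).reshape(-1,2);p[8:]=U[8:]
f=lambda q,U:(proj(C,(R.from_euler('z',q[2]).as_matrix()@X.T).T+[q[0],q[1],q[3] if len(q)>3 else 0])-U).ravel()
for V in (U,p):
    for q0 in ([.63,-.22,-.33],[.63,-.22,-.33,0]):
        r=least_squares(f,q0,args=(V,),loss='soft_l1');print(r.x.round(4));
    print(f(r.x,V).reshape(-1,2).round(1).tolist())
# top camera check
T=cam('top');a,b=onz(T,(401.6,283),.02),onz(T,(432,200),.02)
q=r.x;print('top-view proj of centre',proj(T,[q[0],q[1],.025]))
```

```text
[ 0.6285 -0.2201 -0.3378]
[ 0.6278 -0.2199 -0.3385 -0.0071]
[[-1.1, -0.7], [0.6, -0.1], [-1.3, -0.9], [0.7, -0.5], [0.5, 0.5], [-1.6, 1.3], [0.3, 0.7], [0.7, 1.4], [-1.8, -0.9], [1.8, -0.4]]
[ 0.6281 -0.2195 -0.3416]
[ 0.6279 -0.2196 -0.3414 -0.0058]
[[-0.6, 0.6], [0.6, -0.1], [-0.8, -1.0], [1.2, -2.0], [-0.2, -0.5], [-0.0, 0.4], [-0.5, 1.6], [1.0, 1.1], [-2.3, -0.7], [1.5, 0.0]]
top-view proj of centre [[415.58798671 243.97457164]]
```

```bash
python3 -m pendant '[[0,[0.055,-0.03,0.06],[0,0,0]],[0,[0.055,-0.03,0.06],[0,0,0]],[0,[0.055,-0.03,0.06],[0,0,0]],[0,[0.055,-0.03,0.06],[0,0,0]]]'
python3 - <<'E'
from h import *
from scipy.optimize import least_squares
s=state();w=get_image('wrist')[:,:,::-1];cv2.imwrite('pics/w7.png',cv2.convertScaleAbs(w,alpha=1.2));np.savez('w7.npz',p=s['eef_pos'],r=s['tool_rot'])
X=np.array([(95,23,25),(95,-23,25),(-95,23,25),(-95,-23,25),(32,36.5,43),(32,-36.5,43),(-32,36.5,43),(-32,-36.5,43)])/1000
Cs=[];G=[]
for k in (6,7):
    d=np.load(f'w{k}.npz');Cs.append(cam('wrist',dict(eef_pos=d['p'],tool_rot=d['r'])));G.append(cv2.cvtColor(cv2.imread(f'pics/w{k}.png'),cv2.COLOR_BGR2GRAY))
W=lambda q:(R.from_euler('z',q[2]).as_matrix()@X.T).T+[q[0],q[1],q[3]]
q=np.array([.628,-.22,-.34,0])
for it in range(3):
    P=[cv2.cornerSubPix(g,proj(C,W(q)).astype(np.float32).reshape(-1,1,2),(5,5),(-1,-1),(3,50,.01)).reshape(-1,2) for C,g in zip(Cs,G)]
    f=lambda q:np.concatenate([(proj(C,W(q))-p).ravel() for C,p in zip(Cs,P)])
    r=least_squares(f,q,loss='soft_l1');q=r.x;print(q.round(4))
print(f(q).reshape(2,-1,2).round(1).tolist())
print([tri([ray(C,p[n]) for C,p in zip(Cs,P)]).round(4).tolist() for n in range(8)])
im=cv2.imread('pics/w7.png')
for u in proj(Cs[1],W(q)):cv2.circle(im,(int(u[0]),int(u[1])),2,(0,0,255),-1)
cv2.imwrite('pics/w7m.png',im)
E
```

```text
t: 9.8
eef_pos: [0.6415, -0.1804, 0.185]
tool_rot: [[0.947, -0.322, 0.002], [-0.322, -0.947, -0.0], [0.002, -0.0, -1.0]]
ft_force: [-0.2, -0.5, 0.2]
opening: 0.0854Traceback (most recent call last):
  File "<stdin>", line 11, in <module>
cv2.error: OpenCV(4.12.0) :-1: error: (-5:Bad argument) in function 'cornerSubPix'
> Overload resolution failed:
>  - Layout of the output array corners is incompatible with cv::Mat
>  - Expected Ptr<cv::UMat> for argument 'corners'
```

Run:
```python
from h import *
from scipy.optimize import least_squares
X=np.array([(95,23,25),(95,-23,25),(-95,23,25),(-95,-23,25),(32,36.5,43),(32,-36.5,43),(-32,36.5,43),(-32,-36.5,43)])/1000
Cs=[];G=[]
for k in (6,7):
    d=np.load(f'w{k}.npz');Cs.append(cam('wrist',dict(eef_pos=d['p'],tool_rot=d['r'])));G.append(cv2.cvtColor(cv2.imread(f'pics/w{k}.png'),cv2.COLOR_BGR2GRAY))
W=lambda q:(R.from_euler('z',q[2]).as_matrix()@X.T).T+[q[0],q[1],q[3]]
q=np.array([.628,-.22,-.34,0])
for it in range(3):
    P=[cv2.cornerSubPix(g,np.ascontiguousarray(proj(C,W(q)),dtype=np.float32).reshape(-1,1,2),(5,5),(-1,-1),(3,50,.01)).reshape(-1,2) for C,g in zip(Cs,G)]
    f=lambda q:np.concatenate([(proj(C,W(q))-p).ravel() for C,p in zip(Cs,P)])
    r=least_squares(f,q,loss='soft_l1');q=r.x;print(q.round(4))
print(f(q).reshape(2,-1,2).round(1).tolist())
print([tri([ray(C,p[n]) for C,p in zip(Cs,P)]).round(4).tolist() for n in range(8)])
im=cv2.imread('pics/w7.png')
for u in proj(Cs[1],W(q)):cv2.circle(im,(int(u[0]),int(u[1])),2,(0,0,255),-1)
cv2.imwrite('pics/w7m.png',im)
```

```text
[ 0.6276 -0.2196 -0.3381 -0.0036]
[ 0.6276 -0.2196 -0.3386 -0.0037]
[ 0.6276 -0.2196 -0.3387 -0.0038]
[[[-0.9, 0.5], [0.7, -0.1], [-0.4, 0.4], [1.5, -1.2], [-0.5, -0.6], [0.4, 0.4], [-4.4, 3.0], [1.5, 1.8]], [[0.1, 0.1], [0.2, -0.3], [-0.6, -0.7], [-0.2, -0.2], [-0.0, 0.0], [-0.1, -0.1], [-0.0, -0.0], [0.4, -0.4]]]
[[0.7251, -0.2299, 0.0202], [0.7094, -0.272, 0.0233], [0.5472, -0.1673, 0.0257], [0.5295, -0.2088, 0.0206], [0.6694, -0.1958, 0.036], [0.6461, -0.2641, 0.0418], [0.6115, -0.1775, 0.0444], [0.5891, -0.2418, 0.0483]]
```

View pics/w7m.png

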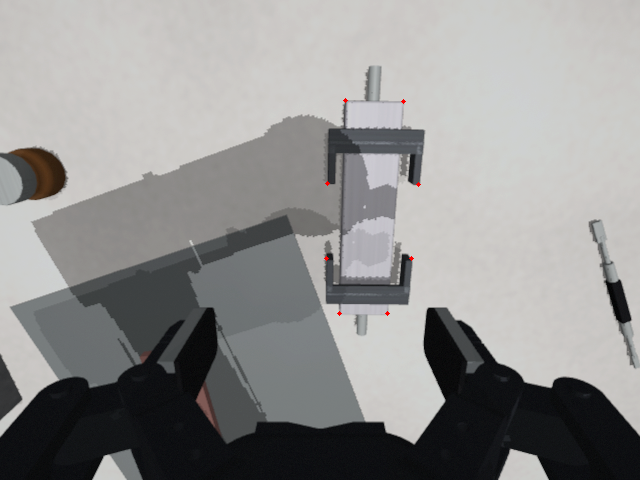

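The fit is sub-pixel in this view: holder at (0.6276, -0.2196), yaw -0.339. The open fingertips in the image come out 14 mm behind the TCP, so at about 55 mm opening they should stand about 4 mm behind it. I go back and grasp the plate's middle.

```bash
python3 -m pendant '[[0,[-0.05,-0.036,0],[0,0,-0.148]],[0,[-0.1,-0.072,0.02],[0,0,-0.148]],[0,[-0.15,-0.107,0.06],[0,0,-0.148]],[0,[-0.19,-0.136,0.08],[0,0,-0.148]],[0,[-0.212,-0.152,0.1],[0,0,-0.148]],[0,[-0.212,-0.152,0.105],[0,0,-0.148]],[0,[-0.212,-0.152,0.105],[0,0,-0.148]],[0,[-0.212,-0.152,0.105],[0,0,-0.148]]]'
python3 - <<'E'
from pl import *
s=state();w=get_image('wrist')[:,:,::-1];print(s['eef_pos'],plate(w,cam('wrist',s),.01));cv2.imwrite('pics/w8.png',w)
E
```

```text
t: 10.85
eef_pos: [0.4913, 0.0311, 0.0799]
tool_rot: [[0.984, -0.181, 0.003], [-0.181, -0.984, 0.0], [0.003, -0.001, -1.0]]
ft_force: [0.3, -0.6, -1.1]
opening: 0.0857
[0.49130892 0.03114746 0.07988596] ((489.65582275390625, 31.149147033691406), np.float32(130.05473), np.float32(55.894173), np.float32(-0.18020186))
```

```bash
python3 -m pendant '[[0,[-0.002,0,0.03],[0,0,0]],[0,[-0.002,0,0.06],[0,0,0]],[0,[-0.002,0,0.0825],[0,0,0]],[0,[-0.002,0,0.0825],[0,0,0]],[0.3,[-0.002,0,0.0825],[0,0,0]],[0.3,[-0.002,0,0.0825],[0,0,0]]]'
python3 -m pendant '[[1,[0,0,0],[0,0,0]],[1,[0,0,0],[0,0,0]],[1,[0,0,0],[0,0,0]],[1,[0,0,0],[0,0,0]]]'
```

```text
t: 11.65
eef_pos: [0.4892, 0.032, -0.0026]
tool_rot: [[0.984, -0.18, 0.003], [-0.18, -0.984, 0.001], [0.003, -0.001, -1.0]]
ft_force: [-0.3, -0.2, 0.7]
opening: 0.0602
t: 12.15
eef_pos: [0.4891, 0.032, -0.0021]
tool_rot: [[0.984, -0.179, 0.003], [-0.179, -0.984, 0.0], [0.003, -0.001, -1.0]]
ft_force: [-2.3, -1.6, 10.7]
opening: 0.054
```

```bash
cat > tgt.py <<'E'
from h import *
H=np.array([.6276,-.2196,0]);yaw=-.3387;OFF=np.array([-.0005,0,.0023])
Rh=R.from_euler('z',yaw).as_matrix()
def T(X,Z,th,Y=0):
    Rt=Rh@np.diag([1,-1,-1])@R.from_euler('y',-th).as_matrix()
    return H+Rh@np.array([X,Y,Z])/1e0+Rt@OFF,Rt
def rel(base,X,Z,th,Y=0):
    p0,R0=base;p,Rt=T(X/1e3,Z/1e3,th,Y/1e3)
    print((X,Z,th),'shift',(R0.T@(p-p0)).round(4),'turn',R.from_matrix(R0.T@Rt).as_rotvec().round(4))
def now():
    s=state();return np.array(s['eef_pos']),np.array(s['tool_rot'])
def where():
    p,r=now();c=Rh.T@(p-r@OFF-H)*1e3;a=Rh.T@r
    print('XYZ mm',c.round(1),'tilt',np.arctan2(-a[2,0],a[0,0]).round(3),'yawerr',np.arctan2(a[1,0],a[0,0]).round(4))
E
python3 -m pendant '[[1,[0,0,-0.02],[0,0,0]],[1,[0,0,-0.06],[0,0,0]],[1,[0,0,-0.1],[0,0,0]],[1,[0,0,-0.1],[0,0,0]]]'
python3 -c "
from tgt import *
rel(now(),-16,90,.19);where()"
```

```text
t: 12.65
eef_pos: [0.4904, 0.0328, 0.1]
tool_rot: [[0.984, -0.179, 0.008], [-0.179, -0.984, 0.003], [0.007, -0.004, -1.0]]
ft_force: [0.3, 0.0, -2.3]
opening: 0.054
(-16, 90, 0.19) shift [0.1635 0.2211 0.0124] turn [ 0.0104 -0.1964  0.1584]
XYZ mm [-212.8  192.5  102.3] tilt -0.007 yawerr 0.1584
```

```bash
python3 -m pendant '[[1,[0.04,0.055,0],[0.002,-0.03,0.03]],[1,[0.08,0.11,0],[0.004,-0.08,0.06]],[1,[0.12,0.165,0],[0.006,-0.14,0.1]],[1,[0.15,0.2,0.01],[0.0104,-0.196,0.158]],[1,[0.1635,0.2211,0.0124],[0.0104,-0.196,0.158]],[1,[0.1635,0.2211,0.0124],[0.0104,-0.196,0.158]],[1,[0.1635,0.2211,0.0124],[0.0104,-0.196,0.158]]]'
python3 - <<'E'
from tgt import *
where();b=now();rel(b,-16,55,.19);rel(b,-16,38.8,.19);rel(b,-6,38.8,.19)
s=state();w=get_image('wrist')[:,:,::-1];cv2.imwrite('pics/w9.png',cv2.convertScaleAbs(w,alpha=1.2))
E
```

```text
t: 13.52
eef_pos: [0.6086, -0.2145, 0.0834]
tool_rot: [[0.925, -0.333, -0.186], [-0.327, -0.943, 0.06], [-0.195, 0.005, -0.981]]
ft_force: [-0.7, 0.6, -2.5]
opening: 0.0541
XYZ mm [-18.7  -1.5  85.6] tilt 0.196 yawerr -0.0013
(-16, 55, 0.19) shift [ 0.0086 -0.0016  0.0295] turn [ 0.0047  0.0063 -0.0013]
(-16, 38.8, 0.19) shift [ 0.0118 -0.0017  0.0454] turn [ 0.0047  0.0063 -0.0013]
(-6, 38.8, 0.19) shift [ 0.0216 -0.0017  0.0434] turn [ 0.0047  0.0063 -0.0013]
```

View pics/w9.png

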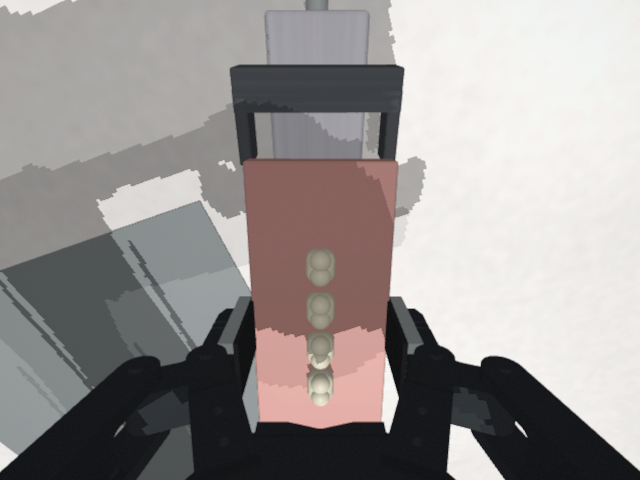

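The plate is tilted and lined up with the far jaw. The plate end is centred at column 321 and the jaw at 317, which is the 1.5 mm sideways error the kinematics also show. I correct that and descend.

```bash
python3 -m pendant '[[1,[0.0086,-0.0016,0.01],[0.0047,0.006,-0.0013]],[1,[0.0086,-0.0016,0.02],[0.0047,0.006,-0.0013]],[1,[0.0086,-0.0016,0.029],[0.0047,0.006,-0.0013]],[1,[0.0086,-0.0016,0.029],[0.0047,0.006,-0.0013]],[1,[0.0086,-0.0016,0.029],[0.0047,0.006,-0.0013]]]'
python3 - <<'E'
from tgt import *
where();b=now();rel(b,-16,45,.19);rel(b,-16,39.3,.19);rel(b,-12,39.3,.19)
E
```

```text
t: 14.2
eef_pos: [0.6126, -0.2146, 0.0542]
tool_rot: [[0.927, -0.332, -0.177], [-0.326, -0.943, 0.062], [-0.188, 0.0, -0.982]]
ft_force: [-0.1, -0.2, -1.7]
opening: 0.0542
XYZ mm [-14.9  -0.3  56.3] tilt 0.189 yawerr 0.0004
(-16, 45, 0.19) shift [ 0.001  -0.0003  0.0113] turn [ 0.0003 -0.0012  0.0004]
(-16, 39.3, 0.19) shift [ 0.0021 -0.0003  0.0169] turn [ 0.0003 -0.0012  0.0004]
(-12, 39.3, 0.19) shift [ 0.006  -0.0003  0.0162] turn [ 0.0003 -0.0012  0.0004]
```

```bash
python3 -m pendant '[[1,[0.001,-0.0003,0.006],[0,0,0]],[1,[0.001,-0.0003,0.0115],[0,0,0]],[1,[0.002,-0.0003,0.0165],[0,0,0]],[1,[0.002,-0.0003,0.0165],[0,0,0]],[1,[0.002,-0.0003,0.0165],[0,0,0]]]'
python3 - <<'E'
from tgt import *
where();b=now();rel(b,-16,38.8,.19);rel(b,-4,38.8,.19)
a=get_image('side')[:,:,::-1][260:380,290:450];w=get_image('wrist')[:,:,::-1]
cv2.imwrite('pics/v10.png',cv2.convertScaleAbs(np.hstack([cv2.resize(a,(400,300),interpolation=cv2.INTER_CUBIC),cv2.resize(w,(400,300))]),alpha=1.3))
E
```

```text
t: 14.82
eef_pos: [0.6116, -0.214, 0.0374]
tool_rot: [[0.926, -0.332, -0.177], [-0.326, -0.943, 0.062], [-0.188, 0.0, -0.982]]
ft_force: [0.8, 0.2, -1.8]
opening: 0.0541
XYZ mm [-16.   -0.   39.6] tilt 0.189 yawerr 0.0003
(-16, 38.8, 0.19) shift [ 0.0002 -0.      0.0008] turn [ 0.0003 -0.001   0.0003]
(-4, 38.8, 0.19) shift [ 0.012  -0.     -0.0015] turn [ 0.0003 -0.001   0.0003]
```

```bash
python3 -m pendant '[[1,[0.004,0,0],[0,0,0]],[1,[0.008,0,-0.0008],[0,0,0]],[1,[0.012,0,-0.0016],[0,0,0]],[1,[0.015,0,-0.002],[0,0,0]],[1,[0.015,0,-0.002],[0,0,0]],[1,[0.015,0,-0.002],[0,0,0]]]'
python3 - <<'E'
from tgt import *
where();b=now();rel(b,5,38.8,.19);rel(b,11.3,38.8,.19)
E
```

```text
t: 15.68
eef_pos: [0.6254, -0.2188, 0.0364]
tool_rot: [[0.926, -0.332, -0.178], [-0.326, -0.943, 0.062], [-0.189, 0.0, -0.982]]
ft_force: [-2.4, 1.1, -0.5]
opening: 0.0541
XYZ mm [-1.4 -0.  38.6] tilt 0.19 yawerr 0.0002
(5, 38.8, 0.19) shift [ 0.0063 -0.     -0.0014] turn [ 0.0002 -0.0002  0.0002]
(11.3, 38.8, 0.19) shift [ 0.0125 -0.     -0.0026] turn [ 0.0002 -0.0002  0.0002]
```

Contact at the expected place (2.6 N back along the holder axis, little vertical). I keep pushing.

```bash
python3 -m pendant '[[1,[0.003,0,-0.0006],[0,0,0]],[1,[0.006,0,-0.0012],[0,0,0]],[1,[0.009,0,-0.0018],[0,0,0]],[1,[0.009,0,-0.0018],[0,0,0]]]'
python3 - <<'E'
from tgt import *
where();b=now();rel(b,11.3,38.8,.19);print(state()['wrist_torque'])
E
```

```text
t: 16.18
eef_pos: [0.6334, -0.2217, 0.0363]
tool_rot: [[0.926, -0.332, -0.18], [-0.326, -0.943, 0.063], [-0.191, 0.0, -0.982]]
ft_force: [-6.2, 3.3, 0.0]
opening: 0.0542
XYZ mm [ 7.1 -0.  38.5] tilt 0.192 yawerr 0.0001
(11.3, 38.8, 0.19) shift [ 0.004  -0.     -0.0011] turn [0.0003 0.0017 0.0001]
[ 0.92366238  1.59283853 -0.02342064]
```

```bash
python3 -m pendant '[[1,[0.002,0,-0.0006],[0,0,0]],[1,[0.0045,0,-0.001],[0,0,0]],[1,[0.005,0,-0.001],[0,0,0]],[1,[0.005,0,-0.001],[0,0,0]]]'
python3 - <<'E'
from tgt import *
where();b=now();rel(b,11.8,34.5,.12);rel(b,12.3,30.2,.06);rel(b,12.4,27,.02);rel(b,12.4,25.5,.0)
E
```

```text
t: 16.68
eef_pos: [0.6373, -0.2231, 0.0362]
tool_rot: [[0.926, -0.332, -0.181], [-0.326, -0.943, 0.064], [-0.192, 0.0, -0.981]]
ft_force: [-6.8, 3.7, 0.9]
opening: 0.054
XYZ mm [11.3 -0.  38.4] tilt 0.193 yawerr -0.0
(11.8, 34.5, 0.12) shift [ 0.0014 -0.      0.0038] turn [ 0.0003  0.0733 -0.    ]
(12.3, 30.2, 0.06) shift [ 0.0029 -0.      0.0079] turn [0.0003 0.1333 0.    ]
(12.4, 27, 0.02) shift [ 0.0037 -0.      0.011 ] turn [0.0003 0.1733 0.    ]
(12.4, 25.5, 0.0) shift [ 0.004  -0.0001  0.0125] turn [0.0003 0.1933 0.    ]
```

Force rose less than expected (7.7 N against about 9.5 N), so I check for slip in the grip by matching the teeth against the earlier wrist image.

Run:
```python
from tgt import *
w=get_image('wrist')[:,:,::-1];a=get_image('side')[:,:,::-1][260:380,290:450]
v=cv2.convertScaleAbs(np.hstack([cv2.resize(a,(400,300),interpolation=cv2.INTER_CUBIC),cv2.resize(w,(400,300))]),alpha=1.3);cv2.imwrite('pics/v11.png',v);cv2.imwrite('pics/w11.png',w)
o=cv2.imread('pics/v10.png')
A=lambda x:cv2.resize(x[:,400:],(1600,1200),interpolation=cv2.INTER_CUBIC)
o4,n4=A(o),A(v);c4=cv2.resize(cv2.imread('pics/w9.png'),(1600,1200))
for nm,y0 in (('tooth1',600),('tooth2',715),('tooth3',825),('tooth4',920)):
    p=o4[y0:y0+110,740:860]
    for lab,im in (('now',n4),('self',o4)):
        r=cv2.matchTemplate(im[y0-50:y0+160,690:910],p,cv2.TM_CCOEFF_NORMED);_,s,_,l=cv2.minMaxLoc(r);print(nm,lab,(np.array(l)-50)/2.5,'px(640)',round(s,2))
print(state()['ft_force'],state()['wrist_torque'])
```

```text
tooth1 now [0.  0.8] px(640) 1.0
tooth1 self [0. 0.] px(640) 1.0
tooth2 now [0.  0.4] px(640) 1.0
tooth2 self [0. 0.] px(640) 1.0
tooth3 now [0. 0.] px(640) 0.92
tooth3 self [0. 0.] px(640) 1.0
tooth4 now [-0.4  0. ] px(640) 0.97
tooth4 self [0. 0.] px(640) 1.0
[-7.92152928  5.09135093  1.22977774] [1.25614856 2.18099518 0.02301985]
```

View pics/v11.png

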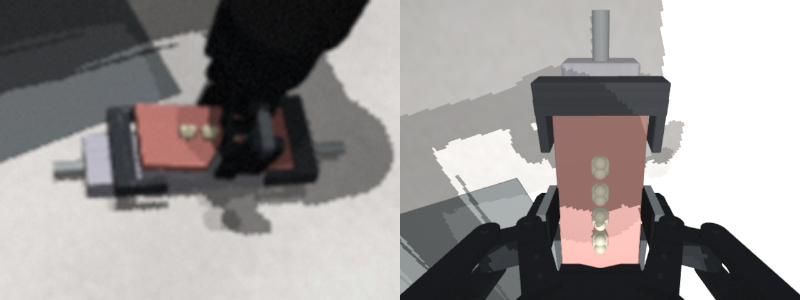

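The picture shows the first end under the far lip (its edge at row 115 in the right panel) and the near end raised above the near jaw (left panel). Slip is under 1 px, and force now reads 9.4 N, about 15 mm of travel. Now I lower the second end.

```bash
python3 -m pendant '[[1,[0.0007,0,0.002],[0,0.037,0]],[1,[0.0014,0,0.0038],[0,0.073,0]],[1,[0.0022,0,0.006],[0,0.103,0]],[1,[0.0029,0,0.0079],[0,0.133,0]],[1,[0.0029,0,0.0079],[0,0.133,0]],[1,[0.0029,0,0.0079],[0,0.133,0]]]'
python3 - <<'E'
from tgt import *
where();b=now();rel(b,12.3,27,.02);rel(b,12.3,25.5,.0);rel(b,12.3,25,.0);print(state()['ft_force'])
E
```

```text
t: 17.52
eef_pos: [0.638, -0.2233, 0.0275]
tool_rot: [[0.941, -0.332, -0.058], [-0.332, -0.943, 0.02], [-0.061, 0.0, -0.998]]
ft_force: [-7.8, 4.2, -0.0]
opening: 0.0543
XYZ mm [11.7 -0.  29.8] tilt 0.061 yawerr -0.0001
(12.3, 27, 0.02) shift [ 0.0008 -0.      0.0028] turn [ 0.0004  0.041  -0.0001]
(12.3, 25.5, 0.0) shift [ 0.001  -0.      0.0043] turn [ 0.0004  0.061  -0.0001]
(12.3, 25, 0.0) shift [ 0.001  -0.      0.0048] turn [ 0.0004  0.061  -0.0001]
[-7.80690969  4.19686199 -0.03389557]
```

```bash
python3 -m pendant '[[1,[0.0008,0,0.0015],[0,0.02,0]],[1,[0.001,0,0.003],[0,0.041,0]],[1,[0.001,0,0.0045],[0,0.061,0]],[1,[0.001,0,0.0048],[0,0.061,0]],[1,[0.001,0,0.0048],[0,0.061,0]]]'
python3 - <<'E'
from tgt import *
where();b=now();rel(b,6,25.2,.0);rel(b,0,25.2,.0);print(state()['ft_force'])
E
```

```text
t: 18.15
eef_pos: [0.639, -0.2237, 0.0233]
tool_rot: [[0.943, -0.332, 0.001], [-0.332, -0.943, -0.001], [0.001, 0.001, -1.0]]
ft_force: [-10.1, 5.8, 5.7]
opening: 0.0539
XYZ mm [12.6 -0.1 25.6] tilt -0.001 yawerr 0.0001
(6, 25.2, 0.0) shift [-0.0066 -0.0001  0.0004] turn [ 0.0005 -0.0007  0.0001]
(0, 25.2, 0.0) shift [-0.0126 -0.0001  0.0004] turn [ 0.0005 -0.0007  0.0001]
[-10.10789614   5.82340022   5.69035682]
```

It is level and seated on the bed. I let it slide back to the middle, then release.

```bash
python3 -m pendant '[[1,[-0.003,0,0],[0,0,0]],[1,[-0.006,0,0],[0,0,0]],[1,[-0.009,0,0],[0,0,0]],[1,[-0.0126,0,0],[0,0,0]],[1,[-0.0126,0,0],[0,0,0]],[1,[-0.0126,0,0],[0,0,0]]]'
python3 - <<'E'
from tgt import *
where();print(state()['ft_force'])
E
```

```text
t: 18.9
eef_pos: [0.6295, -0.2203, 0.0233]
tool_rot: [[0.943, -0.332, 0.005], [-0.332, -0.943, -0.002], [0.005, 0.0, -1.0]]
ft_force: [-2.7, 0.0, -2.7]
opening: 0.0544
XYZ mm [ 2.5 -0.1 25.6] tilt -0.005 yawerr 0.0003
[-2.74960818  0.01849668 -2.7403679 ]
```

```bash
python3 -m pendant '[[1,[-0.0025,0,0],[0,0,0]],[1,[-0.0025,0,0],[0,0,0]],[0,[-0.0025,0,0],[0,0,0]],[0,[-0.0025,0,0],[0,0,0]],[0,[-0.0025,0,0],[0,0,0]],[0,[-0.0025,0,0],[0,0,0]]]'
python3 -m pendant '[[0,[0,0,-0.02],[0,0,0]],[0,[0,0,-0.06],[0,0,0]],[0,[-0.03,0,-0.11],[0,0,0]],[0,[-0.07,0,-0.15],[0,0,0]],[0,[-0.07,0,-0.15],[0,0,0]],[0,[-0.07,0,-0.15],[0,0,0]]]'
python3 - <<'E'
from pl import *
from tgt import Rh,H
s=state();w=get_image('wrist')[:,:,::-1];a=get_image('side')[:,:,::-1][260:380,290:450]
C=cam('wrist',s);r=plate(w,C,.035);print(r,'in holder',Rh.T@(np.array([*r[0],35])/1e3-H))
cv2.imwrite('pics/v12.png',cv2.convertScaleAbs(np.hstack([cv2.resize(a,(400,300),interpolation=cv2.INTER_CUBIC),cv2.resize(w,(400,300))]),alpha=1.3))
E
```

```text
t: 19.65
eef_pos: [0.6272, -0.2194, 0.0237]
tool_rot: [[0.943, -0.332, 0.005], [-0.332, -0.943, -0.002], [0.005, 0.0, -1.0]]
ft_force: [-0.4, -0.0, 0.0]
opening: 0.0855
t: 20.4
eef_pos: [0.5603, -0.1958, 0.1734]
tool_rot: [[0.943, -0.332, 0.006], [-0.332, -0.943, -0.002], [0.006, -0.0, -1.0]]
ft_force: [-0.4, -0.5, -0.4]
opening: 0.0852
((627.706298828125, -218.8780517578125), np.float32(119.52317), np.float32(56.190662), np.float32(-0.33923045)) in holder [-0.00013962  0.00071625  0.035     ]
```

The plate's visible part is 119.5 x 56.2 mm. That fits 130 mm less about 6 mm under each lip. It is centred within 1 mm and in line, so I hand in.

```bash
python3 -c "
from bench import *
s=state();print(s['t'],s['ft_force']);print(close_job())"
```

```text
20.5 [-0.15946385  0.85408739  0.09427136]
the job is handed in; nothing more can be done
None
```

I loaded the plate into the spring holder, teeth up, and handed the job in at 20.5 s.

**What I did:**
1. I drew the plate level out of the rack, laid it flat on the mat and let go.
2. I took it again by the middle of its long sides and tilted it about 11°.
3. I pushed its end about 15 mm back against the far jaw (jaw_p), measuring about 9.4 N. Then I lowered the near end past the other lip.
4. I eased it back to the middle, opened the fingers and moved clear.

**Last checks:**
- **Position:** the last wrist image puts the plate at x -0.1 mm and y +0.7 mm in the holder, with yaw within 0.001 rad.
- **Under the lips:** 119.5 mm of its 130 mm length is visible, which fits both ends being under the lips.
- **Level:** just before release, the arm's pose put the plate at 25.6 mm above the bench with a tilt of 0.005 rad.
- **Clear:** the gripper is open, and the wrist reads under 1 N.

**Disagreements and gaps:**
- **Slip check:** one force reading during the push was low (7.7 N against about 9.5 N expected). The image check showed under 1 px of slip, and the force then read 9.4 N.
- **Height estimates:** two-view heights scattered a few millimetres around the stated values.
- **Final picture:** I couldn't view it because the 12-picture limit was reached, so the final position rests on measurements from the image.
- **Bystanders:** no move went near the jar, the carver or the remote. I did not measure their final positions.

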